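# Complete the sprung canister row

### The job

Put the red and the yellow canister into the empty lanes of the little white shelf whose colour matches their lids, so that all three stand upright in one neat row. The gap in each lane is too short for a canister: press its side back against the sprung black plate, then lower it behind the front lip until it stands on the lane's floor, and let go. Leave the green canister in its lane, and everything else where it is.

Things in the scene. Friction and masses are not known exactly. Their poses are not given: they have to be found in the camera images.
- shelf: Low white shelf, 170 mm deep (x), 250 mm wide (y), 60 mm high, fixed; origin under its centre, front faces -x. On it three metal lanes (red, yellow, green lip, in any order) stand parallel, side by side, 78 mm apart, lips to the front. Canisters in neighbouring lanes leave 22 mm between them, so fingers fit in front of and behind a canister, not beside it
- can_red_mid (a point): Canister to be put away: plain white upright cylinder 56 mm in diameter and 120 mm tall, with a red band and a red lid (lid is the top 17 mm), about 0.45 kg. The point is on its axis, half-way up (60 mm above its base); z points up its axis
- can_yellow_mid (a point): Canister to be put away: plain white upright cylinder 56 mm in diameter and 120 mm tall, with a yellow band and a yellow lid (lid is the top 17 mm), about 0.45 kg. The point is on its axis, half-way up (60 mm above its base); z points up its axis
- can_green_mid (a point): Canister already seated in the green lane: plain white upright cylinder 56 mm in diameter and 120 mm tall, with a green band and a green lid (lid is the top 17 mm), about 0.45 kg. The point is on its axis, half-way up (60 mm above its base); z points up its axis
- seat_red (a point): Red lane (lip and housing tag in that colour). Point on the lane's floor under the axis of a seated canister; floor 64 mm above the table. x: back from lip to spring, y: left, z: up. From the point: lip's inner face at x = -28 mm (lip 4 mm thick, top 16 mm above the floor); side rails' inner faces at y = +/-35 mm, as high as the lip; spring housing x = 60 to 105 mm, top 44 mm above the floor
- pusher_red (a joint): Travel (m) of the red lane's sprung black plate (50 mm wide, 4 to 40 mm above the lane's floor). 0 = free, its front face then 8 mm behind the seat point, 36 mm from the lip; grows as pressed back; 0.020 with a canister seated, 0.042 at the stop. Light spring: 1.8 N free, 3 N with a canister seated. Empty at the start
- seat_yellow (a point): Yellow lane (lip and housing tag in that colour). Point on the lane's floor under the axis of a seated canister; floor 64 mm above the table. x: back from lip to spring, y: left, z: up. From the point: lip's inner face at x = -28 mm (lip 4 mm thick, top 16 mm above the floor); side rails' inner faces at y = +/-35 mm, as high as the lip; spring housing x = 60 to 105 mm, top 44 mm above the floor
- pusher_yellow (a joint): Travel (m) of the yellow lane's sprung black plate (50 mm wide, 4 to 40 mm above the lane's floor). 0 = free, its front face then 8 mm behind the seat point, 36 mm from the lip; grows as pressed back; 0.020 with a canister seated, 0.042 at the stop. Light spring: 1.8 N free, 3 N with a canister seated. Empty at the start
- seat_green (a point): Green lane (lip and housing tag in that colour). Point on the lane's floor under the axis of a seated canister; floor 64 mm above the table. x: back from lip to spring, y: left, z: up. From the point: lip's inner face at x = -28 mm (lip 4 mm thick, top 16 mm above the floor); side rails' inner faces at y = +/-35 mm, as high as the lip; spring housing x = 60 to 105 mm, top 44 mm above the floor
- pusher_green (a joint): Travel (m) of the green lane's sprung black plate (50 mm wide, 4 to 40 mm above the lane's floor). 0 = free, its front face then 8 mm behind the seat point, 36 mm from the lip; grows as pressed back; 0.020 with a canister seated, 0.042 at the stop. Light spring: 1.8 N free, 3 N with a canister seated. Holds the green canister at the start
- can_blue_mid (a point): Bystander: canister of the same shape with blue band and lid; stays on the table. The point is half-way up its axis
- bowl_mid (a point): Bystander: steel bowl, 120 mm across, 50 mm high; point on its axis, 25 mm up
- mug_mid (a point): Bystander: blue mug, 76 mm across, 90 mm high; point on its axis, 45 mm up
- bottle_mid (a point): Bystander: amber bottle, 60 mm across, 160 mm high; point on its axis, 80 mm up
- scraper_mid (a point): Bystander: dough scraper lying flat, about 80 by 110 mm, 14 mm high; point 7 mm up at its middle
- spoon_grip (a point): Bystander: spoon lying flat near the right edge; point on its handle
- can_red: The same red canister as a body; origin at the centre of its underside, z up its axis
- can_yellow: The same yellow canister as a body; origin at the centre of its underside, z up its axis
- can_green: The same green canister as a body; origin at the centre of its underside, z up its axis
Mind the look-alikes: they are no part of the job. What is shaped like the can_yellow but pink is not meant. What is shaped like the can_green but pink is not meant.

How it is judged:
By the outcome, as a careful person would: the job done as asked, in the order asked, and still so for the second after the job is handed in, with the robot touching nothing.
It also fails if it takes over 64 s, if anything falls off the work surface, if the arm or the gripper's body presses on something with over 40 N, if the wrist force passes 120 N, or if a joint passes its speed limit or range.

### The arm

A 7-joint arm with a two-finger parallel gripper is mounted at the origin on the work surface. World frame = base frame: x ahead of the robot, y to its left, z up, the work surface at z = 0. Lengths are in m, angles in rad, forces in N, time in s.
With the tool pointing down it reaches from about 0.425 to 0.875 m from the base axis. Payload 4.7 kg.
Tool frame: the origin (TCP) lies on the centre line of the jaws, within the pads' length; the fingertips stand 22 mm ahead of it and the grasp point (between the pads) lies 3 mm ahead of it; z points along the fingers, y is the direction in which the jaws open and shut (so a half turn about z gives the same grasp; the last joint's range is limited). The gripper opens to 87 mm and grips with 3 to 60 N. Pads are 19 mm wide; open, the fingers measure 117 mm over their backs; the gripper's body (75 mm by 190 mm) begins 51 mm behind the grasp point.
Start: joints at [1.299, 0.321, -0.07, 1.45, 0.023, 1.371, -0.057], TCP at [0.183, -0.624, 0.245] pointing down, gripper open.
Joint ranges: [-2.86, 2.86], [-0.3, 2.09], [-1.38, 1.24], [0.06, 2.45], [-1.56, 4.7], [0.09, 2.05], [-2.69, 2.69]. Speed limits (rad/s): [2.57, 2.57, 3.14, 3.14, 3.14, 3.14, 3.14].

### API

Orientations are given as a rotation vector (axis times angle).
In Python, from bench import ctrl, imaging, close_job, finder gives the robot as it stands. The module is installed in compiled form; this text tells all that it offers.
- The arm moves only by the shell command python3 -m jog 'ROWS' [FORCE]. ROWS is JSON, a list that holds one entry, the list of rows, each a list of 7 numbers: the shift along the tool's x, y, z in cm, then the turn, a rotation vector about the tool's x, y, z in degrees, then the finger opening in cm, from 0 to 8.7. In form: [[[dx, dy, dz, ax, ay, az, claw], ...]]. A call has 1 to 12 rows; each row shifts and turns the commanded pose from where the row before left it, along the tool's axes as they then stand; what a row does not reach is not made up. A row lasts 1/10 s, in which the tool goes at most 50 mm and 8.59 degrees, less where a joint would pass 70% of its speed; a pose out of reach is approached as far as the arm can. A call is refused whole if a number of a shift passes 5 or a number of a turn 8.59, either way. A call with a gripper value outside its range is refused whole. The fingers move at their own pace and stop on an object; FORCE is the grip in N (left out, the last holds). Time passes only in rows, so rows that do not move let the fingers close. It gives the time, the measured TCP pose, the force and the opening at its end, in the units of the state.
- ctrl.get_state(): the state, without advancing time (a new reading comes with each control period).
- imaging.get_image(name): name is "scene" or "top" or "wrist"; returns a dict with "frame" (384x512x3 uint8, red, green, blue), "intrinsics" (3x3 intrinsics, pixels), "k1" (the pictures are not rectified: a ray, as slopes to the right and down, at radius r is drawn at 1 + k1 r^2 times it, then the intrinsics apply), "pose" (4x4, takes a point from camera to world coordinates). Camera axes: x right, y down, z forward; pixel columns grow to the right and rows downward; lengths in m; the calibration is good to about 2 mm. A picture is of the moment at which its call begins. There is no depth.
- close_job(): hands the job in, once; it reports no verdict.
Trained networks look in the newest picture that a camera, given by its name, has taken for a name from the list of things; names that differ only in an ending like _2 or _b are one class to them, and where a whole thing is asked for, a point or a joint stands for the part that bears it (a point fixed in the world has none). Each returns a list of dicts, best first, with "conf" (0 to 1); they miss things now and then, are a little off and sometimes report something else, mostly with a low value. They report only what shows in the picture. A call takes as long as a camera call. They do not tell look-alikes from the thing itself.
- finder.trace(label, camera): "region" (384x512 bool, what is visible of it) and "point" ([row, column] as shares, 0 to 1, of the picture: columns of its width, rows of its height, amid what is visible of it).
- finder.spot_point(label, camera): "point" ([row, column] as shares, 0 to 1, of the picture: columns of its width, rows of its height: a listed point, or the origin of a listed thing).
The state is a dict: "time": time; "joint_positions": joint angles; "qd": joint speeds; "joint_torque": joint torques, N m; "position": TCP position; "tool_rot": TCP orientation; "ft_force": force on the tool from outside, world axes, zero at the start; "torque": the same for the moment, N m; "grip_width": opening from 0.0 (shut) to 1.0 (fully open).
Only numpy, scipy, OpenCV 4.12 (cv2) and the standard library are available. Lean on these libraries where they do the work, as an engineer would, in place of code of your own. Each camera call takes 0.05 s, during which the arm holds its last target. There are 200 camera calls.

## Working session

There is one attempt and no reset: what is moved stays moved. The work goes in short steps, Python scripts to look and compute and a shell command to move; the robot and the scene stay as the last step left them, time stands still between calls to the robot, and variables do not carry over. Pictures are saved under pics/ and viewed, about 8 in all and at most 12, crops included, and the job is handed in when it is done.

```bash
mkdir -p pics; cat > h.py <<'E'
import numpy as np, cv2
from bench import ctrl, imaging, finder
from scipy.spatial.transform import Rotation as R
def ray(im,uv):
    K=np.array(im["intrinsics"]);k=im["k1"]
    d=np.array([(uv[0]-K[0,2])/K[0,0],(uv[1]-K[1,2])/K[1,1]]);s=d.copy()
    for _ in range(30): s=d/(1+k*(s@s))
    P=np.array(im["pose"]);return P[:3,3],P[:3,:3]@np.array([s[0],s[1],1])
def atz(im,uv,z):
    o,d=ray(im,uv);return o+d*(z-o[2])/d[2]
def proj(im,p):
    P=np.array(im["pose"]);K=np.array(im["intrinsics"]);c=P[:3,:3].T@(np.array(p)-P[:3,3]);s=c[:2]/c[2]
    s=s*(1+im["k1"]*(s@s));return np.array([K[0,0]*s[0]+K[0,2],K[1,1]*s[1]+K[1,2]])
def save(im,n): cv2.imwrite(f"pics/{n}.png",im["frame"][:,:,::-1])
def spot(l,c,n=3): return [((round(r["point"][1]*512,1),round(r["point"][0]*384,1)),round(r["conf"],2)) for r in finder.spot_point(l,c)[:n]]
E
cat > a.py <<'E'
from h import *
np.set_printoptions(precision=4,suppress=True)
print(ctrl.get_state())
Z=dict(can_red_mid=.06,can_yellow_mid=.06,can_green_mid=.124,can_blue_mid=.06,seat_red=.064,seat_yellow=.064,seat_green=.064,shelf=0,bowl_mid=.025,mug_mid=.045,bottle_mid=.08,scraper_mid=.007)
for c in ("top","scene"):
    im=imaging.get_image(c);save(im,c+"0");print(c,im["pose"][:3,3] if hasattr(im["pose"],'shape') else im["pose"])
    for l,z in Z.items():
        print(l,[(p,q,atz(im,p,z)[:2]) for p,q in spot(l,c)])
E
python3 a.py
```

```text
{'time': 0.0, 'joint_positions': array([ 1.2991,  0.3218, -0.0701,  1.4517,  0.0226,  1.3708, -0.0569]), 'qd': array([-0.0001, -0.0009,  0.001 ,  0.0001,  0.0012, -0.0008, -0.    ]), 'joint_torque': array([  0.0003, -49.1301,  -0.4042, -31.253 ,  -0.0642,   0.0436,
         0.0002]), 'position': array([ 0.183 , -0.6232,  0.2435]), 'tool_rot': array([-3.1077, -0.4471,  0.0007]), 'ft_force': array([-0.1009, -0.3047,  0.6207]), 'torque': array([-0.0667, -0.0946,  0.0307]), 'grip_width': 1.0013854091100485}
top [ 0.3509 -0.0135  1.7473]
can_red_mid [((325.5, 213.6), 0.68, array([ 0.4295, -0.286 ]))]
can_yellow_mid [((165.3, 244.9), 0.6, array([0.3025, 0.3285])), ((165.8, 218.6), 0.55, array([0.403 , 0.3299]))]
can_green_mid [((214.5, 174.4), 0.49, array([0.5685, 0.1398])), ((264.0, 180.6), 0.47, array([ 0.5473, -0.046 ]))]
can_blue_mid []
seat_red [((241.3, 179.4), 0.92, array([0.5582, 0.041 ]))]
seat_yellow [((173.3, 148.7), 0.66, array([0.6761, 0.3089]))]
seat_green [((263.2, 178.6), 0.68, array([ 0.5623, -0.0441])), ((169.5, 219.0), 0.33, array([0.4015, 0.3148])), ((283.5, 176.9), 0.2
[... 798 characters left out ...]
39, 0.0218]))]
seat_red [((258.1, 210.5), 0.85, array([0.5396, 0.0289])), ((167.8, 185.1), 0.67, array([ 0.6911, -0.3177]))]
seat_yellow [((225.9, 196.3), 0.59, array([ 0.5709, -0.1155]))]
seat_green [((242.5, 203.0), 0.8, array([ 0.552 , -0.0425])), ((348.2, 234.3), 0.28, array([0.406 , 0.3149]))]
shelf [((235.2, 223.3), 0.79, array([ 0.5923, -0.0347]))]
bowl_mid [((287.1, 282.8), 0.96, array([0.6735, 0.3285]))]
mug_mid [((165.8, 184.6), 0.6, array([ 0.6806, -0.3554]))]
bottle_mid [((390.9, 245.5), 0.59, array([0.3674, 0.447 ])), ((344.8, 234.2), 0.21, array([0.4309, 0.3217]))]
scraper_mid [((263.1, 190.1), 0.79, array([ 0.3831, -0.1365])), ((290.6, 193.7), 0.64, array([ 0.3194, -0.049 ]))]
```

```bash
python3 -c "
import cv2,numpy as np
t=cv2.imread('pics/top0.png')[110:290,110:370];s=cv2.imread('pics/scene0.png')[100:330,130:430]
cv2.imwrite('pics/t1.png',cv2.resize(t,None,fx=3,fy=3,interpolation=2));cv2.imwrite('pics/s1.png',cv2.resize(s,None,fx=2.6,fy=2.6,interpolation=2))"
```

```text
(no output)
```

View pics/t1.png

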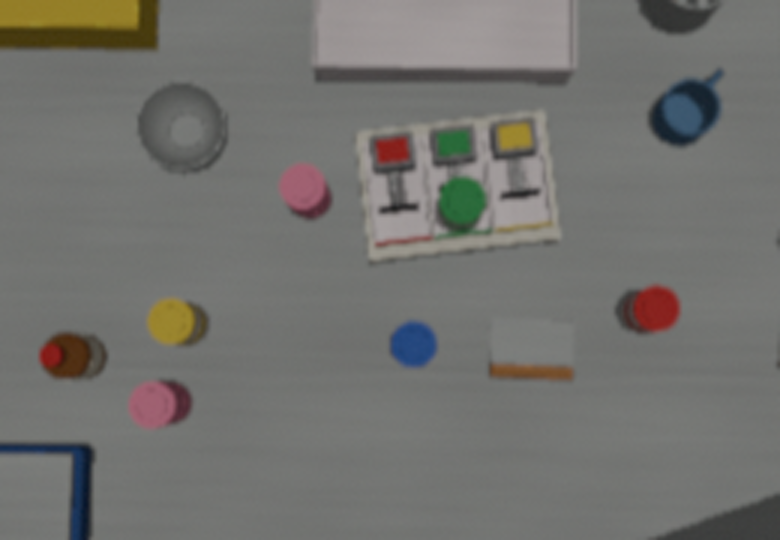

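View pics/s1.png

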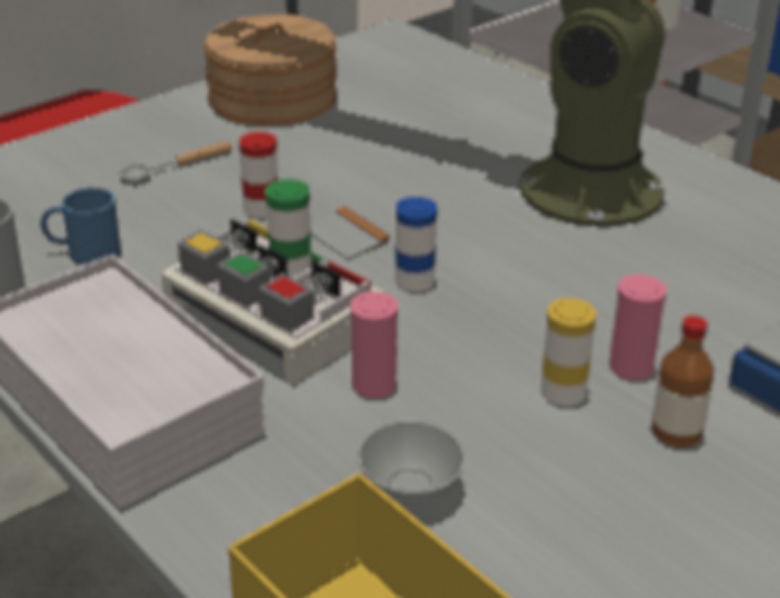

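The lanes from left to right are red, green (filled) and yellow. The red can is on the right and the yellow can on the left, next to a pink look-alike. Next I'll refine their positions by colour.

```bash
cat > b.py <<'E'
from h import *
np.set_printoptions(precision=4,suppress=True)
def blobs(im,name,mn=6):
    hsv=cv2.cvtColor(im["frame"],cv2.COLOR_RGB2HSV);H,S,V=cv2.split(hsv)
    m={'red':((H<6)|(H>174))&(S>150)&(V>60),'yellow':(H>20)&(H<32)&(S>110)&(V>60),'green':(H>55)&(H<85)&(S>90)&(V>40),'pink':((H>165)|(H<4))&(S>80)&(S<150)&(V>80),'blue':(H>105)&(H<125)&(S>150)}[name].astype(np.uint8)
    n,l,st,c=cv2.connectedComponentsWithStats(m)
    return [(c[i],st[i,4],st[i,2:4]) for i in range(1,n) if st[i,4]>=mn and st[i,4]<3000]
if __name__=="__main__":
  for c in ("top","scene"):
    im=imaging.get_image(c);print(c)
    for k in ('red','yellow','green','pink','blue'):
        for p,a,wh in blobs(im,k): print(k,p,a,wh,*[f"{z}:{atz(im,p,z)[:2]}" for z in (.12,.184,.08,.108)])
E
python3 b.py
```

```text
top
red [240.3538 159.6154] 65 [10  8] 0.12:[0.6264 0.0438] 0.184:[0.6156 0.0416] 0.08:[0.6332 0.0452] 0.108:[0.6285 0.0443]
red [328.1078 212.4251] 167 [15 14] 0.12:[ 0.4311 -0.2861] 0.184:[ 0.428  -0.2754] 0.08:[ 0.4331 -0.2928] 0.108:[ 0.4317 -0.2881]
red [126.9545 228.0682] 44 [7 7] 0.12:[0.3644 0.4609] 0.184:[0.3638 0.4422] 0.08:[0.3647 0.4725] 0.108:[0.3645 0.4644]
yellow [281.119  154.8929] 84 [11  9] 0.12:[ 0.6463 -0.1099] 0.184:[ 0.6347 -0.1061] 0.08:[ 0.6536 -0.1122] 0.108:[ 0.6485 -0.1106]
yellow [166.8177 216.7917] 192 [16 15] 0.12:[0.4079 0.3141] 0.184:[0.4057 0.3013] 0.08:[0.4093 0.3222] 0.108:[0.4083 0.3166]
yellow [176.8333 218.5   ] 6 [2 6] 0.12:[0.402  0.2767] 0.184:[0.4    0.2653] 0.08:[0.4033 0.2838] 0.108:[0.4024 0.2788]
green [ 19.2638 169.0304] 2271 [63 68] 0.12:[0.581  0.8779] 0.184:[0.5719 0.8428] 0.08:[0.5866 0.8998] 0.108:[0.5827 0.8844]
green [260.5833 157.2778] 72 [11  8] 0.12:[ 0.6363 -0.0324] 0.184:[ 0.6251 -0.0316] 0.08:[ 0.6433 -0.0328] 0.108:[ 0.6384 -0.0325]
green [263.4629 176.6514] 175 [14 15] 0.12:[ 0.5627 -0.044 ] 0.184:[ 0.5543 -0.0428] 0.08:[ 
[... 6269 characters left out ...]
9.375] 8 [4 4] 0.12:[0.321  0.6305] 0.184:[0.4008 0.6657] 0.08:[0.2712 0.6086] 0.108:[0.3061 0.6239]
blue [469.8333 265.6667] 12 [6 5] 0.12:[0.322  0.6635] 0.184:[0.4017 0.6962] 0.08:[0.2722 0.6431] 0.108:[0.307  0.6574]
blue [475.5714 268.2857] 7 [5 4] 0.12:[0.3201 0.6787] 0.184:[0.3999 0.7102] 0.08:[0.2702 0.659 ] 0.108:[0.3051 0.6728]
blue [481.6667 272.    ] 12 [6 5] 0.12:[0.3216 0.6966] 0.184:[0.4013 0.7268] 0.08:[0.2717 0.6778] 0.108:[0.3066 0.691 ]
blue [506.5263 280.0526] 19 [11  9] 0.12:[0.3019 0.7525] 0.184:[0.3831 0.7784] 0.08:[0.2511 0.7363] 0.108:[0.2867 0.7476]
blue [498.1667 280.6667] 6 [4 4] 0.12:[0.3204 0.7405] 0.184:[0.4002 0.7674] 0.08:[0.2705 0.7237] 0.108:[0.3055 0.7355]
```

```bash
python3 -m jog '[[[2.8,-2.1,-0.5,0,0,0,8.7],[2.8,-2.1,-0.5,0,0,0,8.7],[2.8,-2.1,-0.5,0,0,0,8.7],[2.8,-2.1,-0.5,0,0,0,8.7],[2.8,-2.1,-0.5,0,0,0,8.7],[2.8,-2.1,-0.5,0,0,0,8.7],[2.8,-2.1,-0.5,0,0,0,8.7],[2.8,-2.1,-0.5,0,0,0,8.7],[2.8,-2.1,-0.5,0,0,0,8.7],[2.8,-2.1,-0.5,0,0,0,8.7],[2.8,-2.1,-0.5,0,0,0,8.7],[2.4,-2.1,-0.5,0,0,0,8.7]]]' 30
python3 -m jog '[[[0,0,0,0,0,-8.1,8.7],[0,0,0,0,0,-8.1,8.7],[0,0,0,0,0,-8.1,8.7],[0,0,0,0,0,-8.1,8.7],[0,0,0,0,0,-8.1,8.7],[0,0,0,0,0,-8.1,8.7],[0,0,0,0,0,-8.1,8.7],[0,0,0,0,0,-8.1,8.7],[0,0,0,0,0,-8.1,8.7],[0,0,0,0,0,-7.9,8.7],[0,0,0,0,0,0,8.7]]]'
cat > c.py <<'E'
import sys
from b import *
def tool(target=None,yaw=7.2):
    s=ctrl.get_state();r=R.from_rotvec(s["tool_rot"]);M=r.as_matrix()
    print("t",round(s["time"],2),"pos",s["position"],"f",s["ft_force"],"w",round(s["grip_width"],3),"j",s["joint_positions"])
    print("tool y yaw",np.degrees(np.arctan2(M[1,1],M[0,1])),"z axis",M[:,2])
    if target is not None:
        print("shift cm",100*M.T@(np.array(target)-s["position"]))
        c,q=np.cos(np.radians(yaw)),np.sin(np.radians(yaw));G=np.array([[q,c,0],[-c,q,0],[0,0,-1]])
        print("turn deg",np.degrees(R.from_matrix(M.T@G).as_rotvec()))
if __name__=="__main__":
    tool(eval(sys.argv[1])); 
    if len(sys.argv)>2:
        im=imaging.get_image("wrist");save(im,sys.argv[2])
        for k in sys.argv[3].split(','):
            for p,a,wh in blobs(im,k,25): print(k,p,a,wh,*[f"{z}:{atz(im,p,z)[:2]}" for z in (.12,.184,.08,.108)])
E
python3 c.py "[.430,-.287,.30]" w1 red
```

```text
time: 2.6
position: [0.4318, -0.2867, 0.305]
tool_rot: [3.109, 0.449, 0.001]
ft_force: [0.0, 0.5, 0.2]
grip_width: 1.001
time: 3.7
position: [0.4307, -0.2883, 0.3046]
tool_rot: [2.078, 2.356, -0.0]
ft_force: [0.1, 0.8, -0.3]
grip_width: 1.002
t 3.7 pos [ 0.4307 -0.2883  0.3046] f [ 0.1098  0.7985 -0.2823] w 1.002 j [ 0.9264  0.0333 -0.3957  1.6682  0.0131  1.4424  0.6547]
tool y yaw 7.194935343647984 z axis [ 0.0001 -0.0003 -1.    ]
shift cm [ 0.1347 -0.051   0.4646]Traceback (most recent call last):
  File "c.py", line 12, in <module>
    tool(eval(sys.argv[1]));
    ~~~~^^^^^^^^^^^^^^^^^^^
  File "c.py", line 10, in tool
    print("turn deg",np.degrees(R.from_matrix(M.T@G).as_rotvec()))
                                ~~~~~~~~~~~~~^^^^^^^
  File "scipy/spatial/transform/_rotation.pyx", line 1143, in scipy.spatial.transform._rotation.Rotation.from_matrix
ValueError: Non-positive determinant (left-handed or null coordinate frame) in rotation matrix 0: [[-1.      0.0001  0.0003]
 [ 0.0001  1.     -0.0001]
 [ 0.0003  0.0001  1.    ]].
```

```bash
sed -i 's/G=np.array.*/G=np.array([[-q,c,0],[c,q,0],[0,0,-1]])/' c.py; python3 c.py "[.430,-.287,.30]" w1 red
```

```text
t 3.7 pos [ 0.4307 -0.2883  0.3046] f [ 0.1098  0.7985 -0.2823] w 1.002 j [ 0.9264  0.0333 -0.3957  1.6682  0.0131  1.4424  0.6547]
tool y yaw 7.194935343647984 z axis [ 0.0001 -0.0003 -1.    ]
shift cm [ 0.1347 -0.051   0.4646]
turn deg [ 0.0033  0.0158 -0.0051]
red [254.3632 173.0156] 1922 [48 51] 0.12:[ 0.4306 -0.287 ] 0.184:[ 0.4287 -0.2727] 0.08:[ 0.4317 -0.296 ] 0.108:[ 0.4309 -0.2897]
```

View pics/w1.png

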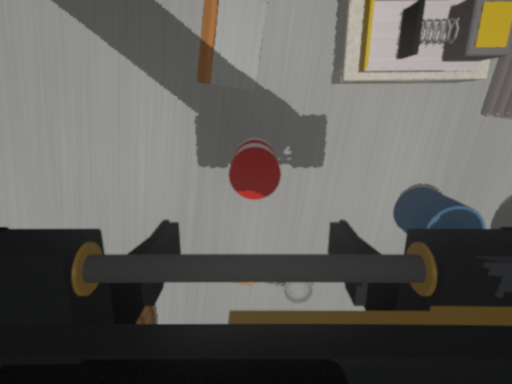

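Red lid at about (254,173), centred between the open fingers. Its position agrees with the top camera to within 1 mm, so I'll descend and grip.

```bash
python3 -m jog '[[[0.1,0,4,0,0,0,8.7],[0,0,4,0,0,0,8.7],[0,0,4,0,0,0,8.7],[0,0,4,0,0,0,8.7],[0,0,4,0,0,0,8.7],[0,0,2,0,0,0,8.7],[0,0,0.3,0,0,0,8.7],[0,0,0,0,0,0,8.7],[0,0,0,0,0,0,8.7]]]' 30
python3 -m jog '[[[0,0,0,0,0,0,5],[0,0,0,0,0,0,5],[0,0,0,0,0,0,5],[0,0,0,0,0,0,5],[0,0,0,0,0,0,5],[0,0,0,0,0,0,5],[0,0,0,0,0,0,5],[0,0,0,0,0,0,5],[0,0,0,0,0,0,5]]]' 30; python3 c.py "[.430,-.287,.32]"
```

```text
time: 4.65
position: [0.4317, -0.288, 0.0832]
tool_rot: [2.077, 2.353, 0.0]
ft_force: [0.7, -1.1, 0.4]
grip_width: 1.003
time: 5.55
position: [0.4308, -0.2874, 0.0817]
tool_rot: [2.078, 2.356, 0.0]
ft_force: [0.8, -0.0, 1.6]
grip_width: 0.637
t 5.55 pos [ 0.4308 -0.2874  0.0817] f [ 0.7604 -0.0215  1.577 ] w 0.637 j [ 0.9014  0.2122 -0.3988  1.9484  0.0975  0.9988  0.5832]
tool y yaw 7.178488115271126 z axis [ 0.0004 -0.0003 -1.    ]
shift cm [  0.0378  -0.0689 -23.8286]
turn deg [ 0.0229  0.018  -0.0215]
```

```bash
python3 -m jog '[[[0,0,-1,0,0,0,5],[0,0,-3,0,0,0,5],[0,0,-4,0,0,0,5],[0,0,-4,0,0,0,5],[0,0,-4,0,0,0,5],[0,0,-4,0,0,0,5],[0,0,-2,0,0,0,5]]]'
python3 -m jog '[[[2,0.8,0,0,0,0,5],[4,1.5,0,0,0,0,5],[4,1.5,0,0,0,0,5],[4,1.5,0,0,0,0,5],[4,1.5,0,0,0,0,5],[4,1.5,0,0,0,0,5],[2,1.5,0,0,0,0,5],[0,1,0,0,0,0,5],[0,0,0,0,0,0,5],[0,0,0,0,0,0,5]]]'
python3 c.py "[.5099,.0302,.30]" w2 red,green,yellow
```

```text
time: 6.25
position: [0.431, -0.2874, 0.3053]
tool_rot: [2.076, 2.353, -0.0]
ft_force: [1.0, -0.1, -5.2]
grip_width: 0.639
time: 7.25
position: [0.507, -0.0371, 0.3009]
tool_rot: [-2.079, -2.353, 0.003]
ft_force: [0.2, -0.9, -4.1]
grip_width: 0.64
t 7.25 pos [ 0.507  -0.0371  0.3009] f [ 0.1978 -0.8725 -4.0526] w 0.64 j [ 0.6788  0.0258 -0.6643  1.6861  0.0164  1.4374  0.1359]
tool y yaw 7.076701512159496 z axis [-0.0022 -0.0003 -1.    ]
shift cm [6.6456 1.1132 0.0886]
turn deg [-0.126   0.0018 -0.1233]
red [376.7018 112.0606] 1006 [31 38] 0.12:[0.623  0.0439] 0.184:[0.5981 0.0426] 0.08:[0.6385 0.0448] 0.108:[0.6276 0.0442]
red [261.928  190.2159] 542 [64 30] 0.12:[ 0.5171 -0.0533] 0.184:[ 0.5133 -0.0353] 0.08:[ 0.5195 -0.0646] 0.108:[ 0.5178 -0.0567]
red [253.9741 240.5422] 2584 [115  32] 0.12:[ 0.5159 -0.1148] 0.184:[ 0.5123 -0.0845] 0.08:[ 0.5181 -0.1337] 0.108:[ 0.5165 -0.1204]
green [286.8242 163.8462] 91 [32 16] 0.12:[ 0.5399 -0.0206] 0.184:[ 0.5316 -0.0091] 0.08:[ 0.5451 -0.0278] 0.108:[ 0.5415 -0.0228]
green [369.0401 183.2921] 873 [29 34] 0.12:[ 0.6325 -0.0309] 0.184:[ 0.6057 -0.0174] 0.08:[ 0.6492 -0.0394] 0.108:[ 0.6375 -0.0335]
green [312.9618 197.8982] 2122 [55 58] 0.12:[ 0.5746 -0.0551] 0.184:[ 0.5594 -0.0367] 0.08:[ 0.5842 -0.0666] 0.108:[ 0.5775 -0.0585]
yellow [353.609 242.641] 156 [ 8 24] 0.12:[ 0.6309 -0.1028] 0.184:[ 0.6044 -0.075 ] 0.08:[ 0.6474 -0.1203] 0.108:[ 0.6358 -0.1081]
```

View pics/w2.png

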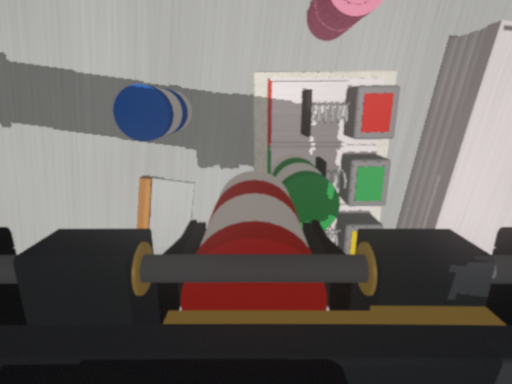

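```bash
python3 -c "
from h import *
im=imaging.get_image('wrist')
f=im['frame'].astype(int);m=(f[...,0]-np.maximum(f[...,1],f[...,2])>60);m[:, :255]=0;m[:,290:]=0;m[:70]=0;m[150:]=0
v,u=np.nonzero(m);print(len(u),u.min(),u.max(),v.min(),v.max(),np.polyfit(v,u,1))
p=atz(im,(u.mean(),v.mean()),.08);print('lip',p,'seat',p[:2]+.030*np.array([.992,.125]))
for r in [(269,75),(269,144)]: print(atz(im,r,.08))
"
```

```text
127 268 271 79 142 [3.21499493e-03 2.68852946e+02]
lip [0.5144574  0.03792016 0.08      ] seat [0.5442174  0.04167016]
[0.50990189 0.06931373 0.08      ]
[ 0.52041824 -0.00689645  0.08      ]
```

```bash
cat > ov.py <<'E'
from h import *
import sys
def ov(cam,seats,yaw,name,box,f):
    im=imaging.get_image(cam);g=cv2.resize(im["frame"][:,:,::-1].copy(),None,fx=f,fy=f,interpolation=cv2.INTER_CUBIC)
    c,s=np.cos(np.radians(yaw)),np.sin(np.radians(yaw))
    def L(o,pts,col):
        q=[proj(im,[o[0]+c*x-s*y,o[1]+s*x+c*y,.064+z]) for x,y,z in pts];q=np.array([(np.array(a)+.5)*f for a in q],int)
        cv2.polylines(g,[q],True,col,1)
    for o in seats:
        L(o,[(-.032,-.035,.016),(-.028,-.035,.016),(-.028,.035,.016),(-.032,.035,.016)],(255,0,255))
        L(o,[(-.028,-.035,0),(.06,-.035,0),(.06,.035,0),(-.028,.035,0)],(255,255,0))
        L(o,[(.06,-.0275,.044),(.105,-.0275,.044),(.105,.0275,.044),(.06,.0275,.044)],(0,255,255))
        L(o,[(.008,-.025,.04),(.012,-.025,.04),(.012,.025,.04),(.008,.025,.04)],(0,255,0))
    x0,y0,x1,y1=[int(v*f) for v in box];cv2.imwrite(f"pics/{name}.png",g[y0:y1,x0:x1])
E
python3 -c "
from ov import *
S=[(.5450,.0343),(.5548,-.0431),(.5645,-.1205)]
ov('wrist',S,7.2,'o1',(240,50,420,270),3);ov('top',S,7.2,'o2',(220,140,310,205),5)
a=cv2.imread('pics/o1.png')[:,:540];b=cv2.imread('pics/o2.png')
a=cv2.resize(a,None,fx=.7,fy=.7);h=a.shape[0];b=cv2.resize(b,(400,int(325*400/450)));
o=np.zeros((h,a.shape[1]+400,3),np.uint8);o[:,:a.shape[1]]=a;o[:b.shape[0],a.shape[1]:]=b;cv2.imwrite('pics/o3.png',o)"
```

```text
(no output)
```

View pics/o3.png

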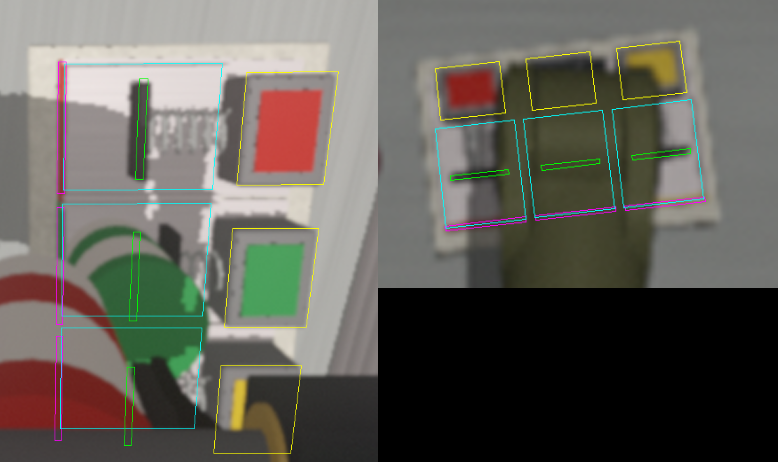

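The overlay of the lane model (lips, floors, plates, housings) fits both views within about 2 mm. I'll move in front of the red lane's plate next.

```bash
python3 -m jog '[[[2,0.4,0,0,0,0,5],[3,0.5,0,0,0,0,5],[1.6,0.5,0,0,0,0,5],[0,0,2,0,0,0,5],[0,0,4,0,0,0,5],[0,0,3,0,0,0,5],[0,0,1.5,0,0,0,5],[0,0,0.5,0,0,0,5],[0,0,0,0,0,0,5],[0,0,0,0,0,0,5]]]'
python3 c.py "[.5128,.0303,.171]"
```

```text
time: 8.45
position: [0.5145, 0.0316, 0.1931]
tool_rot: [2.077, 2.354, 0.003]
ft_force: [0.1, 0.5, -3.9]
grip_width: 0.639
t 8.45 pos [0.5145 0.0316 0.1931] f [ 0.0512  0.5443 -3.8981] w 0.639 j [ 0.5849  0.1165 -0.738   1.8304  0.0838  1.2233 -0.0531]
tool y yaw 7.161823346611311 z axis [ 0.0027 -0.0001 -1.    ]
shift cm [-0.1056 -0.1951  2.2134]
turn deg [ 0.1503  0.0265 -0.0382]
```

```bash
python3 -m jog '[[[-0.1,-0.2,1,0,0,0,5],[0,0,0.8,0,0,0,5],[0,0,0.4,0,0,0,5],[0,0,0,0,0,0,5],[0,0.5,0,0,0,0,5],[0,0.7,0,0,0,0,5],[0,0.7,0,0,0,0,5],[0,0.7,0,0,0,0,5],[0,0.6,0,0,0,0,5],[0,0.5,0,0,0,0,5],[0,0,0,0,0,0,5],[0,0,0,0,0,0,5]]]'
python3 c.py "[.5496,.0349,.146]"; python3 -c "
from ov import *
S=[(.5446,.0343)];ov('scene',S,7.2,'o4',(200,150,330,250),6)"
```

```text
time: 9.65
position: [0.5479, 0.0349, 0.1692]
tool_rot: [-2.077, -2.356, 0.001]
ft_force: [-2.6, -0.2, -3.3]
grip_width: 0.644
t 9.65 pos [0.5479 0.0349 0.1692] f [-2.5876 -0.2192 -3.3442] w 0.644 j [ 0.5387  0.2272 -0.7309  1.7795  0.162   1.1973 -0.1136]
tool y yaw 7.182945345494819 z axis [-0.0012 -0.0001 -1.    ]
shift cm [-0.0247  0.1712  2.3226]
turn deg [-0.067  -0.004  -0.0171]
```

View pics/o4.png

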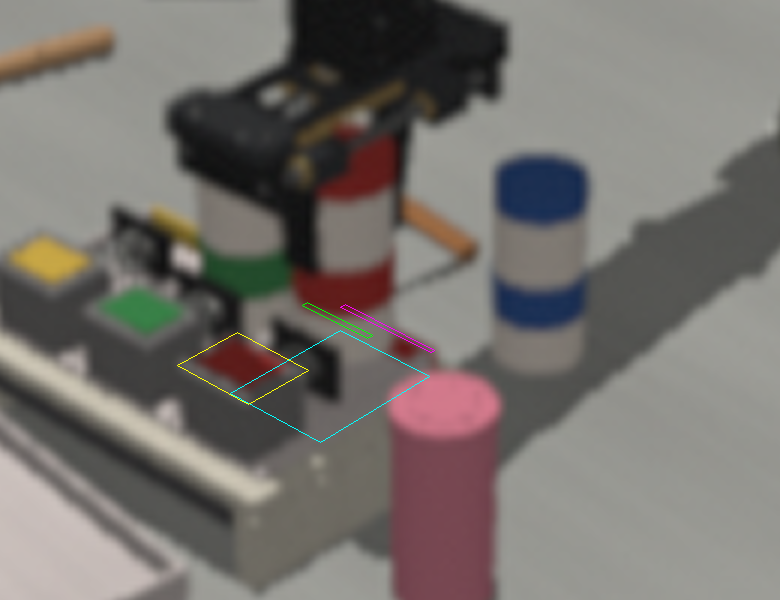

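```bash
python3 -m jog '[[[0,0.25,0,0,0,0,5],[0,0,0.5,0,0,0,5],[0,0,0.5,0,0,0,5],[0,0,0.4,0,0,0,5],[0,0,0.3,0,0,0,5],[0,0,0.2,0,0,0,5],[0,0,0.2,0,0,0,5],[0,0,0.1,0,0,0,5],[0,0,0,0,0,0,5],[0,0,0,0,0,0,5]]]'
python3 c.py "[.5496,.0349,.146]"
```

```text
time: 10.7
position: [0.5505, 0.0352, 0.1473]
tool_rot: [-2.078, -2.356, 0.001]
ft_force: [-4.1, -0.4, -4.1]
grip_width: 0.636
t 10.7 pos [0.5505 0.0352 0.1473] f [-4.1098 -0.3896 -4.0618] w 0.636 j [ 0.5281  0.2555 -0.7255  1.798   0.1841  1.1575 -0.1306]
tool y yaw 7.174273213878016 z axis [-0.0006 -0.0001 -1.    ]
shift cm [-0.0197 -0.0926  0.1285]
turn deg [-0.034   0.001  -0.0257]
```

```bash
python3 -m jog '[[[0,0,0.1,0,0,0,5],[0,0,0.1,0,0,0,5],[0,0,0,0,0,0,5],[0,0,0,0,0,0,5]]]'
```

```text
time: 11.1
position: [0.551, 0.0353, 0.1458]
tool_rot: [2.078, 2.356, 0.0]
ft_force: [-2.1, 0.2, -0.2]
grip_width: 0.641
```

The vertical force has dropped from -4 to about 0, so the can stands on the lane floor. I'll ease it forward to the lip and release.

```bash
python3 -m jog '[[[0,-0.2,0,0,0,0,5],[0,-0.2,0,0,0,0,5],[0,-0.1,0,0,0,0,5],[0,0,0,0,0,0,5],[0,0,0,0,0,0,6],[0,0,0,0,0,0,6],[0,0,0,0,0,0,8.7],[0,0,0,0,0,0,8.7],[0,0,0,0,0,0,8.7],[0,0,0,0,0,0,8.7],[0,0,0,0,0,0,8.7]]]'
python3 -m jog '[[[0,0,-1,0,0,0,8.7],[0,0,-3,0,0,0,8.7],[0,0,-4,0,0,0,8.7],[0,0,-4,0,0,0,8.7],[0,0,-4,0,0,0,8.7],[0,0,0,0,0,0,8.7]]]'
python3 c.py "[.407,.315,.305]"; python3 -c "
from b import *
for c in ('top','scene'):
    im=imaging.get_image(c);save(im,c+'2')
    for k in ('red','yellow','green'):
        for p,a,wh in blobs(im,k,20): print(c,k,p,a,atz(im,p,.184)[:2])"
```

```text
time: 12.2
position: [0.5458, 0.0346, 0.1455]
tool_rot: [2.078, 2.356, 0.0]
ft_force: [1.1, -0.4, -0.5]
grip_width: 0.979
time: 12.8
position: [0.5485, 0.0356, 0.3124]
tool_rot: [2.072, 2.35, 0.011]
ft_force: [1.4, 0.0, -0.3]
grip_width: 1.004
t 12.8 pos [0.5485 0.0356 0.3124] f [ 1.3916  0.0044 -0.3281] w 1.004 j [ 0.5688  0.1251 -0.7433  1.5836  0.0875  1.4553 -0.0542]
tool y yaw 7.192179366685514 z axis [ 0.011  -0.0005 -0.9999]
shift cm [ 29.4963 -10.5504   0.5711]
turn deg [ 0.6212  0.1069 -0.0084]
top red [127. 228.] 45 [0.3641 0.4421]
top yellow [281.1205 154.9398] 83 [ 0.6345 -0.1061]
top yellow [166.8177 216.7917] 192 [0.4057 0.3013]
top green [ 19.3224 169.0004] 2277 [0.5721 0.8426]
top green [260.1667 157.3077] 78 [ 0.6249 -0.0301]
top green [263.3955 176.6554] 177 [ 0.5543 -0.0425]
scene red [146.     144.8314] 516 [ 0.6968 -0.4434]
scene red [257.035  182.8112] 143 [0.5528 0.0422]
scene red [257.4459 203.7838] 74 [0.6298 0.1405]
scene red [239.7692 210.3333] 39 [0.6922 0.1349]
scene red [396.4545 225.4182] 55 [0.4009 0.4752]
scene yellow [228.8095 187.7619] 21 [0.6413 0.0089]
scene yellow [207.7037 192.9815] 54 [ 0.7106 -0.0077]
scene yellow [349.3442 221.493 ] 215 [0.4872 0.3792]
scene yellow [347.0857 243.4   ] 105 [0.5676 0.444 ]
scene green [240.1786 174.5929] 140 [ 0.5622 -0.0361]
scene green [241.2308 195.4154] 65 [0.6386 0.0711]
scene green [223.383  201.3191] 47 [0.7009 0.0635]
```

Red is seated: in the scene view its lid lies one pitch (78 mm) beside the green lid, in line. Next, yellow.

```bash
python3 -m jog '[[[2.5,-0.8,0,0,0,0,8.7],[4,-1.4,0,0,0,0,8.7],[4,-1.4,0,0,0,0,8.7],[4,-1.4,0,0,0,0,8.7],[4,-1.4,0,0,0,0,8.7],[4,-1.4,0,0,0,0,8.7],[4,-1.4,0,0,0,0,8.7],[3,-1.3,0,0,0,0,8.7],[0,0,0,0,0,0,8.7],[0,0,0,0,0,0,8.7]]]'
python3 c.py "[.407,.315,.305]" w3 yellow,pink
```

```text
time: 13.9
position: [0.404, 0.3141, 0.3044]
tool_rot: [-2.076, -2.358, 0.003]
ft_force: [1.0, -0.4, -0.4]
grip_width: 0.999
t 13.9 pos [0.404  0.3141 0.3044] f [ 1.0085 -0.3528 -0.3633] w 0.999 j [ 0.2669  0.0603 -1.0065  1.6653  0.0514  1.4463 -0.618 ]
tool y yaw 7.293801289426838 z axis [-0.0015 -0.0015 -1.    ]
shift cm [ 0.0493  0.3137 -0.0585]
turn deg [-0.0983  0.0727  0.0939]
yellow [257.4444 141.0889] 45 [28  7] 0.12:[0.4023 0.3502] 0.184:[0.4008 0.3578] 0.08:[0.4033 0.3456] 0.108:[0.4026 0.3488]
yellow [257.984  171.6033] 2062 [51 52] 0.12:[0.4073 0.3173] 0.184:[0.4048 0.3313] 0.08:[0.4088 0.3085] 0.108:[0.4077 0.3146]
pink [171.6203 139.879 ] 2884 [68 57] 0.12:[0.3113 0.3398] 0.184:[0.3277 0.3494] 0.08:[0.301  0.3338] 0.108:[0.3082 0.338 ]
pink [350.7676 299.7243] 185 [27 29] 0.12:[0.5428 0.1706] 0.184:[0.5135 0.2135] 0.08:[0.561  0.1437] 0.108:[0.5482 0.1625]
```

View pics/w3.png

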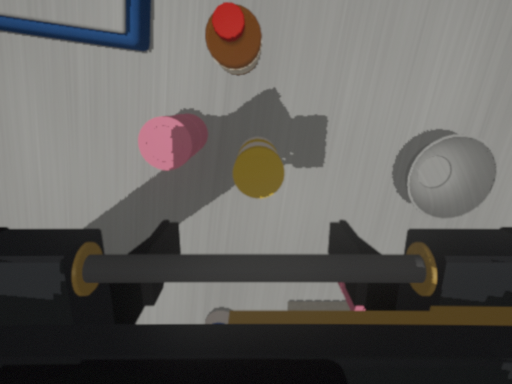

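The yellow lid is at about (258,172) and the pink look-alike at (166,142), 100 mm away, so it clears the front finger by about 15 mm. I'll descend and grip.

```bash
python3 -m jog '[[[0.15,0.3,2,0,0,0,8.7],[0,0,4,0,0,0,8.7],[0,0,4,0,0,0,8.7],[0,0,4,0,0,0,8.7],[0,0,4,0,0,0,8.7],[0,0,3,0,0,0,8.7],[0,0,1.3,0,0,0,8.7],[0,0,0,0,0,0,8.7],[0,0,0,0,0,0,8.7]]]' 30
python3 -m jog '[[[0,0,0,0,0,0,5],[0,0,0,0,0,0,5],[0,0,0,0,0,0,5],[0,0,0,0,0,0,5],[0,0,0,0,0,0,5],[0,0,0,0,0,0,5],[0,0,0,0,0,0,5],[0,0,0,0,0,0,5],[0,0,0,0,0,0,5]]]' 30
python3 -m jog '[[[0,0,-1,0,0,0,5],[0,0,-3,0,0,0,5],[0,0,-4,0,0,0,5],[0,0,-4,0,0,0,5],[0,0,-4,0,0,0,5],[0,0,-4,0,0,0,5],[0,0,-3,0,0,0,5],[0,0,0,0,0,0,5],[0,0,0,0,0,0,5]]]'
python3 c.py "[.5327,-.1242,.31]"
```

```text
time: 14.85
position: [0.4086, 0.3161, 0.0835]
tool_rot: [2.079, 2.355, 0.002]
ft_force: [0.3, 1.4, -0.2]
grip_width: 1.002
time: 15.75
position: [0.408, 0.3162, 0.0828]
tool_rot: [2.078, 2.356, 0.001]
ft_force: [1.4, -0.3, 3.0]
grip_width: 0.64
time: 16.65
position: [0.4067, 0.3157, 0.3113]
tool_rot: [-2.078, -2.356, 0.003]
ft_force: [-0.0, -1.4, -5.8]
grip_width: 0.638
t 16.65 pos [0.4067 0.3157 0.3113] f [-0.0397 -1.4167 -5.8495] w 0.638 j [ 0.279   0.0706 -1.0252  1.6466  0.0607  1.4606 -0.6264]
tool y yaw 7.194571034598398 z axis [-0.0015 -0.0014 -1.    ]
shift cm [-45.2207   6.9917   0.1745]
turn deg [-0.0943  0.0666 -0.0054]
```

```bash
python3 -m jog '[[[-2,0.4,0,0,0,0,5],[-4,0.6,0,0,0,0,5],[-4.5,0.7,0,0,0,0,5],[-4.5,0.7,0,0,0,0,5],[-4.5,0.7,0,0,0,0,5],[-4.5,0.7,0,0,0,0,5],[-4.5,0.7,0,0,0,0,5],[-4.5,0.7,0,0,0,0,5],[-4.5,0.7,0,0,0,0,5],[-4.2,0.6,0,0,0,0,5],[-3.5,0.5,0,0,0,0,5],[0,0,0,0,0,0,5]]]'
python3 -m jog '[[[0,0,0,0,0,0,5],[0,0,0,0,0,0,5]]]'
python3 c.py "[.5327,-.1242,.172]"
```

```text
time: 17.85
position: [0.5318, -0.1311, 0.308]
tool_rot: [-2.086, -2.343, 0.008]
ft_force: [-0.5, -0.4, -4.9]
grip_width: 0.643
time: 18.05
position: [0.5326, -0.122, 0.3104]
tool_rot: [-2.073, -2.355, 0.001]
ft_force: [-0.4, 0.1, -5.2]
grip_width: 0.641
t 18.05 pos [ 0.5326 -0.122   0.3104] f [-0.3593  0.1489 -5.2154] w 0.641 j [ 0.7173  0.1131 -0.5847  1.5869  0.0611  1.4643  0.256 ]
tool y yaw 7.285544978114128 z axis [-0.0036  0.0021 -1.    ]
shift cm [-0.2579  0.0314 13.8435]
turn deg [-0.1908 -0.1474  0.0853]
```

```bash
python3 -m jog '[[[-0.2,0,1,0,0,0,5],[0,0,3,0,0,0,5],[0,0,4,0,0,0,5],[0,0,3,0,0,0,5],[0,0,1.5,0,0,0,5],[0,0,0.8,0,0,0,5],[0,0,0.3,0,0,0,5],[0,0,0,0,0,0,5],[0,0,0,0,0,0,5],[0,0,0,0,0,0,5]]]'
python3 c.py "[.5327,-.1242,.172]"; python3 -c "
from ov import *
S=[(.5446,.0343),(.5544,-.0431),(.5642,-.1205)];ov('top',S,7.2,'o5',(215,130,315,205),6)"
```

```text
time: 19.05
position: [0.5345, -0.1258, 0.1778]
tool_rot: [2.077, 2.354, 0.001]
ft_force: [0.0, -0.5, -4.9]
grip_width: 0.637
t 19.05 pos [ 0.5345 -0.1258  0.1778] f [ 0.0115 -0.4516 -4.8824] w 0.637 j [ 0.7056  0.1924 -0.5802  1.7762  0.1132  1.2038  0.2186]
tool y yaw 7.17116778344406 z axis [ 0.0021 -0.0009 -1.    ]
shift cm [ 0.1826 -0.1599  0.5805]
turn deg [ 0.1136  0.0638 -0.0289]
```

View pics/o5.png

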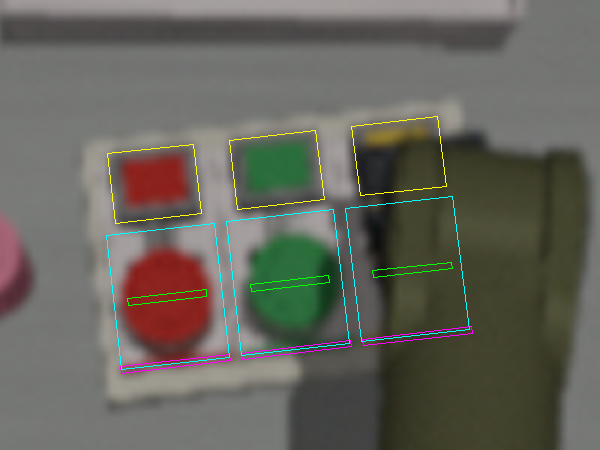

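The top view shows red and green standing in one row, and the lane model fits. I'll press yellow in.

```bash
python3 -m jog '[[[0.2,-0.1,0.5,0,0,0,5],[0,0,0,0,0,0,5],[0,0.5,0,0,0,0,5],[0,0.7,0,0,0,0,5],[0,0.7,0,0,0,0,5],[0,0.7,0,0,0,0,5],[0,0.7,0,0,0,0,5],[0,0.5,0,0,0,0,5],[0,0,0,0,0,0,5],[0,0,0,0,0,0,5],[0,0,0,0,0,0,5]]]'
python3 c.py "[.5702,-.1198,.148]"
```

```text
time: 20.2
position: [0.5696, -0.1192, 0.1713]
tool_rot: [-2.078, -2.355, 0.001]
ft_force: [-3.5, -1.1, -5.2]
grip_width: 0.639
t 20.2 pos [ 0.5696 -0.1192  0.1713] f [-3.5223 -1.1453 -5.1702] w 0.639 j [ 0.6581  0.2749 -0.5808  1.7023  0.16    1.2129  0.1631]
tool y yaw 7.164336896599381 z axis [-0.001  -0.0002 -1.    ]
shift cm [-0.0694  0.0491  2.3284]
turn deg [-0.0565  0.0019 -0.0357]
```

```bash
python3 -m jog '[[[0,0.1,0.4,0,0,0,5],[0,0,0.5,0,0,0,5],[0,0,0.4,0,0,0,5],[0,0,0.3,0,0,0,5],[0,0,0.3,0,0,0,5],[0,0,0.2,0,0,0,5],[0,0,0.2,0,0,0,5],[0,0,0.1,0,0,0,5],[0,0,0,0,0,0,5],[0,0,0,0,0,0,5]]]'
```

```text
time: 21.2
position: [0.5709, -0.1189, 0.1473]
tool_rot: [-2.078, -2.356, 0.001]
ft_force: [-3.5, -0.8, -5.5]
grip_width: 0.642
```

```bash
python3 -m jog '[[[0,0,0.1,0,0,0,5],[0,0,0,0,0,0,5],[0,0,0,0,0,0,5]]]'
```

```text
time: 21.5
position: [0.5712, -0.1189, 0.1469]
tool_rot: [2.078, 2.356, -0.0]
ft_force: [-4.6, 0.0, -2.2]
grip_width: 0.642
```

```bash
python3 -m jog '[[[0,0,0.05,0,0,0,5],[0,-0.2,0,0,0,0,5],[0,-0.2,0,0,0,0,5],[0,-0.1,0,0,0,0,5],[0,0,0,0,0,0,5],[0,0,0,0,0,0,6],[0,0,0,0,0,0,6],[0,0,0,0,0,0,8.7],[0,0,0,0,0,0,8.7],[0,0,0,0,0,0,8.7],[0,0,0,0,0,0,8.7],[0,0,0,0,0,0,8.7]]]'
python3 -m jog '[[[0,0,-1,0,0,0,8.7],[0,0,-3,0,0,0,8.7],[0,0,-4,0,0,0,8.7],[0,0,-4,0,0,0,8.7],[0,0,-4,0,0,0,8.7],[-3,0,0,0,0,0,8.7],[-4,0,0,0,0,0,8.7],[-4,0,0,0,0,0,8.7],[-4,0,0,0,0,0,8.7],[-4,0,0,0,0,0,8.7],[-3,0,0,0,0,0,8.7],[0,0,0,0,0,0,8.7]]]'
python3 -c "
from b import *
for c in ('top','scene'):
    im=imaging.get_image(c);save(im,c+'3')
    for k in ('red','yellow','green'):
        for p,a,wh in blobs(im,k,60): print(c,k,p,a,wh,atz(im,p,.184)[:2])
a=cv2.resize(cv2.imread('pics/top3.png')[110:290,110:370],None,fx=1.5,fy=1.5,interpolation=2);b=cv2.resize(cv2.imread('pics/scene3.png')[140:260,180:310],None,fx=3,fy=3,interpolation=2)
o=np.zeros((360,780,3),np.uint8);o[:270,:390]=a;o[:,390:]=b;cv2.imwrite('pics/f.png',o)"
```

```text
time: 22.7
position: [0.5662, -0.1196, 0.146]
tool_rot: [2.078, 2.356, -0.0]
ft_force: [-0.8, -0.5, 0.1]
grip_width: 0.981
time: 23.9
position: [0.592, -0.3444, 0.3053]
tool_rot: [2.087, 2.347, -0.004]
ft_force: [0.2, -0.1, -0.2]
grip_width: 1.0
top red [240.3594 159.5625] 64 [10  8] [0.6158 0.0416]
top red [242.3256 179.2326] 172 [14 15] [0.5441 0.0334]
top yellow [281.1341 154.8902] 82 [11  9] [ 0.6347 -0.1061]
top yellow [284.1244 174.0448] 201 [16 17] [ 0.5647 -0.1173]
top green [ 19.2868 169.04  ] 2273 [63 68] [0.5719 0.8427]
top green [260.5833 157.2778] 72 [11  8] [ 0.6251 -0.0316]
top green [263.4629 176.6514] 175 [14 15] [ 0.5543 -0.0428]
scene red [371.8     28.1733] 75 [ 6 18] [-1.3462 -1.0822]
scene red [146.1298 144.8081] 516 [65 22] [ 0.6963 -0.4433]
scene red [257.1739 182.4286] 161 [17 12] [0.551  0.0406]
scene red [257.4459 203.7838] 74 [15  7] [0.6298 0.1405]
scene yellow [224.6968 167.1871] 155 [16 12] [ 0.5719 -0.1114]
scene yellow [224.8471 187.3176] 85 [14  8] [ 0.6494 -0.0014]
scene green [240.0851 174.5461] 141 [15 11] [ 0.5623 -0.0365]
scene green [240.9265 195.25  ] 68 [14  7] [0.6388 0.0697]
```

View pics/f.png

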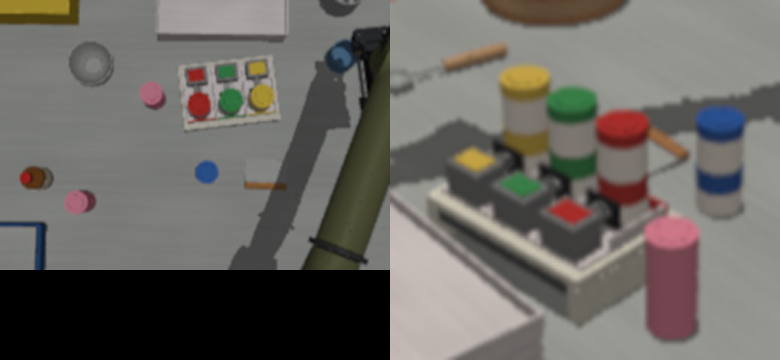

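All three cans stand upright in one row: the midpoint of the red and yellow lids is within about 1.5 mm of the green lid. The bystanders haven't moved and the arm is clear, so I'll hand it in.

```bash
python3 -c "
from bench import close_job
print(close_job())"
```

```text
the job is handed in; nothing more can be done
None
```

The red canister is in the red lane and the yellow canister is in the yellow lane. I placed red first. I pressed each one back against its sprung plate, lowered it behind the lip until the floor took its weight, eased it forward and let go. The job was handed in at about 24 s of the 64 s allowed.

- **Row:** In the last scene picture, the midpoint of the red and yellow lids is within about 1.5 mm of the green lid. The lids are one lane pitch apart, and all three canisters look upright.
- **Green canister and bystanders:** The green canister's lid is at the same pixel in the top view as at the start. In that view the blue and pink canisters, bowl, bottle and scraper look as before. The arm partly covers the mug. I did not check the spoon at the end.
- **Forces and arm:** The wrist forces I read stayed under about 7 N. The gripper ended well clear of the shelf, at z = 0.305 m.
- **Disagreement:** One rough estimate of the red lane's position from its lip was about 7 mm off sideways. Overlaying the lane model on the pictures showed that the position I used was correct. No final check failed.

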